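Snap the rim of a medal case shut

TASK

The round blue medal case on the turntable has its green rim standing open: press down on each of its four rim sections until all four have snapped fully shut, then move clear. Only press: do not pick up the case or push it out of its place, do not turn the turntable, and leave the two clear slabs, the brass weight and the loupe undisturbed.

Things in the scene. Friction and masses are not known exactly. Their poses are not given: they have to be found in the camera images.
- case: Round medal case standing loose on the turntable top: blue base disc 100 mm across, 10 mm thick, with a fixed clear window disc 73 mm across over a medal (window top 16 mm above the case's underside) and around it a green rim made of four separate sections. Origin: centre of the underside, z up. About 350 g (varies), graspable but it must only be pressed.
- turntable_top (a point): Round aluminium turntable, 250 mm across, its flat top 30 mm above the counter. This point: on its axis, in the plane of its top. It can turn on a stiff bearing (about 0.25 N m to start it).
- turntable (a joint): Turn of the turntable in rad, 0 at the start, counter-clockwise from above positive.
- slab_a: Closed round clear acrylic slab with a gold-coloured coin in a black ring in it, 76 mm across, 16 mm thick, lying loose on the turntable; origin at the centre of its underside. Bystander.
- slab_b: Closed round clear acrylic slab with a silver-coloured coin in a black ring in it, 76 mm across, 16 mm thick, lying loose on the turntable; origin at the centre of its underside. Bystander.
- weight: Squat brass counterweight standing on the counter, 50 mm across, 42 mm high; origin at the centre of its underside. Bystander.
- loupe: Folding steel loupe lying open on the counter, about 76 mm long (from 43 mm behind to 33 mm ahead of its origin along its x), 30 mm wide, 14 mm high; origin on its underside at the pivot. Bystander.
- rim0_top (a point): Middle of the top face of rim section 0, 44 mm from the case's centre on the case's own +x side; it goes down with the section. The section is a green arc spanning 80 degrees, 12 mm wide radially (38 to 50 mm from the centre), 8 mm thick, its top level all over: 27 mm above the case's underside when open, 20 mm when shut (4 mm above the window).
- rim0 (a joint): How far rim section 0 has gone down, in m: 0 = open, 0.007 = shut. It is an over-centre snap that slides straight down: it resists with about 6 N at first, less further down, and past mid travel it snaps shut by itself against a hard stop and stays; released before that it springs open again. A press anywhere on the section's top will do.
- rim1_top (a point): Middle of the top face of rim section 1, 44 mm from the case's centre on the case's own +y side; it goes down with the section. The section is a green arc spanning 80 degrees, 12 mm wide radially (38 to 50 mm from the centre), 8 mm thick, its top level all over: 27 mm above the case's underside when open, 20 mm when shut (4 mm above the window).
- rim1 (a joint): How far rim section 1 has gone down, in m: 0 = open, 0.007 = shut. It is an over-centre snap that slides straight down: it resists with about 6 N at first, less further down, and past mid travel it snaps shut by itself against a hard stop and stays; released before that it springs open again. A press anywhere on the section's top will do.
- rim2_top (a point): Middle of the top face of rim section 2, 44 mm from the case's centre on the case's own -x side; it goes down with the section. The section is a green arc spanning 80 degrees, 12 mm wide radially (38 to 50 mm from the centre), 8 mm thick, its top level all over: 27 mm above the case's underside when open, 20 mm when shut (4 mm above the window).
- rim2 (a joint): How far rim section 2 has gone down, in m: 0 = open, 0.007 = shut. It is an over-centre snap that slides straight down: it resists with about 6 N at first, less further down, and past mid travel it snaps shut by itself against a hard stop and stays; released before that it springs open again. A press anywhere on the section's top will do.
- rim3_top (a point): Middle of the top face of rim section 3, 44 mm from the case's centre on the case's own -y side; it goes down with the section. The section is a green arc spanning 80 degrees, 12 mm wide radially (38 to 50 mm from the centre), 8 mm thick, its top level all over: 27 mm above the case's underside when open, 20 mm when shut (4 mm above the window).
- rim3 (a joint): How far rim section 3 has gone down, in m: 0 = open, 0.007 = shut. It is an over-centre snap that slides straight down: it resists with about 6 N at first, less further down, and past mid travel it snaps shut by itself against a hard stop and stays; released before that it springs open again. A press anywhere on the section's top will do.
Not all that is in view belongs to the job. Of the things that look like the case, the larger one is meant.

How it is judged:
At the end, for the whole second after the job is handed in: All four rim sections are shut (each down by more than 5.5 of 7 mm) and stay so; the case lies flat and at rest (tilt under 0.05 rad) within 20 mm of where it stood, and the slabs, weight and loupe are within 20 mm of their places (value of joint each of rim0, rim1, rim2, rim3 above 0.0055 m and not (distance of case from where it was at the start of the episode above 0.02 m) and not (distance of slab_a from where it was at the start of the episode above 0.02 m) and not (distance of slab_b from where it was at the start of the episode above 0.02 m) and not (distance of weight from where it was at the start of the episode above 0.02 m) and not (distance of loupe from where it was at the start of the episode above 0.02 m) and angle between case's own z axis and vertical below 0.05 rad and linear speed of case below 0.02 m/s); the robot touches nothing.
It fails at once if the case is lifted or tipped (height (world z) of case above 0.04 m or angle between case's own z axis and vertical above 0.2 rad).
It fails at once if the case is pushed more than 25 mm out of its place (distance of case from where it was at the start of the episode above 0.025 m).
It fails at once if the turntable is turned more than 0.15 rad (value of joint turntable above 0.15 rad or value of joint turntable below -0.15 rad).
It fails at once if a slab, the weight or the loupe is moved more than 20 mm or tipped (distance of any of slab_a, slab_b, weight, loupe from where it was at the start of the episode above 0.02 m or angle between any of slab_a, slab_b, weight, loupe's own z axis and vertical above 0.3 rad).
It also fails if it takes over 54 s, if anything falls off the work surface, if the arm or the gripper's body presses on something with over 40 N, if the wrist force passes 120 N, or if a joint passes its speed limit or range.

ROBOT

A 6-joint arm with a two-finger parallel gripper is mounted at the origin on the work surface. World frame = base frame: x ahead of the robot, y to its left, z up, the work surface at z = 0. Lengths are in m, angles in rad, forces in N, time in s.
With the tool pointing down it reaches from about 0.225 to 0.875 m from the base axis. Payload 3.4 kg.
Tool frame: the origin (TCP) lies at the very end of the fingers, on their centre line; the grasp point (between the pads) lies 19 mm behind it; z points along the fingers, y is the direction in which the jaws open and shut (so a half turn about z gives the same grasp; the last joint's range is limited). The gripper opens to 85 mm and grips with 20 to 120 N. Pads are 22 mm wide; open, the fingers measure 114 mm over their backs; the gripper's body (76 mm by 85 mm) begins 54 mm behind the grasp point. The pads swing forward as they close: fully open they stand 13 mm farther back than shut.
Start: joints at [-1.443, 0.276, 1.505, -0, 1.361, -0.121], TCP at [0.142, -0.557, 0.231] pointing down, gripper open.
Joint ranges: [-2.89, 2.89], [-0.75, 2.08], [0.22, 2.7], [-1.18, 4.32], [0.11, 2.71], [-2.7, 2.7]. Speed limits (rad/s): [2.57, 2.57, 3.14, 3.14, 3.14, 3.14].

INTERFACE

Orientations are given as a unit quaternion [w, x, y, z].
In Python, from rig import manip gives the robot as it stands. The module is installed in compiled form; this text tells all that it offers.
- The arm moves only by the tool carry_out, never from a script. Its argument "moves" is one flat list of numbers, 5 for each row, row after row: the opening in per cent of the stroke, from 0 (shut) to 100 (fully open), then the shift along the world's x, y, z in cm, then the turn about the world's z in rad. A call has exactly 10 rows; each row shifts and turns the commanded pose from where the row before left it; what a row does not reach is not made up. A row lasts 1/10 s, in which the tool goes at most 50 mm and 8.59 degrees, less where a joint would pass 70% of its speed; a pose out of reach is approached as far as the arm can. A call is refused whole if a number of a shift passes 5 or a number of a turn 0.15, either way. A call with a gripper value outside its range is refused whole. The fingers move at their own pace and stop on an object; "squeeze" is the grip in N (left out, the last holds). Time passes only in rows, so rows that do not move let the fingers close, or fill a call up. It gives the time, the measured TCP pose, the force and the opening at its end, in the units of the state.
- manip.get_state(): the state, without advancing time (a new reading comes with each control period).
- manip.get_image(name): name is "side" or "top"; returns the picture (480x640x3 uint8, red, green, blue); there is no depth.
- manip.camera_info(name): a dict with "fov_y" (degrees; the focal length in pixels is half the picture's height over the tangent of half this angle, whatever the lens; pixels are square), "cx", "cy" (the principal point, pixels), "rvec" (rotation vector, rad) and "tvec" (3), from world to camera coordinates, as OpenCV has them. Camera axes: x right, y down, z forward; pixel columns grow to the right and rows downward; lengths in m; the calibration is good to about 2 mm. A picture is of the moment at which its call begins. camera_info takes no time and is no camera call.
- manip.sign_off(): hands the job in, once; it reports no verdict.
The state is a dict: "clock": time; "qpos": joint angles; "qd": joint speeds; "effort": joint torques, N m; "position": TCP position; "ee_rot": TCP orientation; "contact_force": force on the tool from outside, world axes, zero at the start; "moment": the same for the moment, N m; "width": finger opening in m.
Only numpy, scipy, OpenCV 4.12 (cv2) and the standard library are available. Lean on these libraries where they do the work, as an engineer would, in place of code of your own. Each camera call takes 0.05 s, during which the arm holds its last target. There are 200 camera calls.

## Working session

There is one attempt and no reset: what is moved stays moved. The work goes in short steps, Python scripts to look and compute and a tool call to move; the robot and the scene stay as the last step left them, time stands still between calls to the robot, and variables do not carry over. Pictures are saved under pics/ and viewed, about 8 in all and at most 12, crops included, and the job is handed in when it is done.

Besides the shell and the picture viewer there is one more tool, called after "Call:" in YAML: its name, and indented under it one key for each argument. carry_out: Moves the arm, as the interface text tells. Its arguments: {"type":"object","properties":{"moves":{"type":"array","items":{"type":"number"}},"squeeze":{"type":"number"}},"required":["moves"]}

```bash
mkdir -p pics
python3 - <<'E'
from rig import manip
import cv2
for n in("side","top"):
    cv2.imwrite(f"pics/{n}0.png",manip.get_image(n)[:,:,::-1]); print(n,manip.camera_info(n))
print(manip.get_state())
E
```

```text
side {'fov_y': 43.42291407660154, 'cx': 315.2048669460882, 'cy': 238.15663908720887, 'rvec': array([ 0.09294809, -2.72429072,  1.47596274]), 'tvec': array([0.62418567, 0.06712125, 1.36027005])}
top {'fov_y': 44.737302087147455, 'cx': 318.6278310493869, 'cy': 240.47753155303923, 'rvec': array([ 2.03359432, -2.19191928,  0.22754028]), 'tvec': array([0.04544297, 0.60304848, 1.14529359])}
{'clock': 0.1, 'qpos': array([-1.44297749e+00,  2.76535715e-01,  1.50600736e+00,  2.88466224e-05,
        1.36070343e+00, -1.21032764e-01]), 'qd': array([-4.75366714e-04, -2.69764080e-03, -2.12504179e-03,  5.10391537e-04,
        7.16854325e-05,  1.84697684e-03]), 'effort': array([ 1.35073202e-03, -4.17699015e+01, -2.46404725e+01, -5.35653612e-05,
        5.85480520e-03,  9.26372621e-06]), 'position': array([ 0.14154355, -0.55682117,  0.23052362]), 'ee_rot': array([-8.26967991e-04,  9.92269127e-01,  1.24101953e-01,  1.12978126e-05]), 'contact_force': array([-0.17803618,  1.59602767, -0.0943022 ]), 'moment': array([-0.0135066 , -0.03027923,  0.01606705]), 'width': 0.08544152293606397}
```

View pics/top0.png

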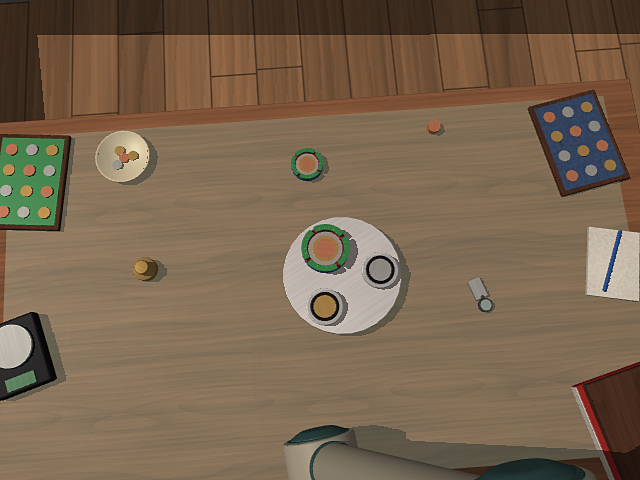

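View pics/side0.png

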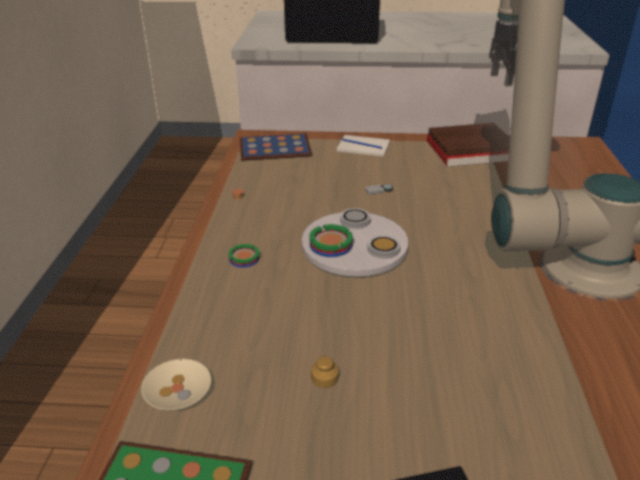

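Top view: the case is at about (326,248) on the turntable, with slabs at (380,269) and (325,306). The small lookalike is at (307,164). In the side view the case is at about (331,240). Next I'll locate the green ring and the rim gaps.

```bash
cat > h.py <<'E'
import numpy as np,cv2
from rig import manip
def cam(n):
    c=manip.camera_info(n);f=240/np.tan(np.radians(c["fov_y"]/2))
    K=np.array([[f,0,c["cx"]],[0,f,c["cy"]],[0,0,1]]);R=cv2.Rodrigues(c["rvec"])[0];return K,R,c["tvec"]
def ray(n,u,v,z):
    K,R,t=cam(n);d=R.T@np.linalg.solve(K,[u,v,1]);o=-R.T@t;return o+d*(z-o[2])/d[2]
def tri(a,b):
    P=[K@np.c_[R,t] for K,R,t in(cam("top"),cam("side"))]
    X=cv2.triangulatePoints(P[0],P[1],np.array(a,float),np.array(b,float));return X[:3,0]/X[3,0]
def proj(n,X):
    K,R,t=cam(n);x=K@(R@np.array(X,float).T+t[:,None]);return (x[:2]/x[2]).T
def green(im):
    h=cv2.cvtColor(im,cv2.COLOR_BGR2HSV);return cv2.inRange(h,(50,110,40),(85,255,255))
E
python3 - <<'E'
from h import *
c={}
for n,(x,y,w) in {"top":(326,248,32),"side":(331,240,32)}.items():
    im=cv2.imread(f"pics/{n}0.png");m=green(im);k=np.zeros_like(m);k[y-w:y+w,x-w:x+w]=m[y-w:y+w,x-w:x+w]
    p=np.argwhere(k)[:,::-1];e=cv2.fitEllipse(cv2.convexHull(p.astype(np.float32)));c[n]=e[0];print(n,e)
    cv2.imwrite(f"pics/{n}0c.png",cv2.resize(im[y-w:y+w,x-w:x+w],None,fx=6,fy=6,interpolation=cv2.INTER_CUBIC))
    # white-ish turntable ellipse
    h=cv2.cvtColor(im,cv2.COLOR_BGR2HSV)
print("case tri",tri(c["top"],c["side"]))
for z in(.045,.057): print(z,ray("top",*c["top"],z),ray("side",*c["side"],z))
a,b=[cv2.imread(f"pics/{n}0c.png") for n in("top","side")]
cv2.imwrite("pics/c0.png",np.hstack([a,b]))
for n,u,v in(("a",325,306),("b",380,269)): print(n,ray("top",u,v,.046))
E
```

```text
top ((325.02069091796875, 247.4141082763672), (47.25270080566406, 47.31987380981445), 165.49794006347656)
side ((330.8116760253906, 237.46275329589844), (25.10993003845215, 41.27128982543945), 89.99979400634766)
case tri [ 0.59096891 -0.01213804  0.05113139]
0.045 [ 0.59274298 -0.01233428  0.045     ] [ 0.59090061 -0.02136406  0.045     ]
0.057 [ 0.590368   -0.01204305  0.057     ] [ 0.590032   -0.00292164  0.057     ]
a [ 0.4702631  -0.00283444  0.046     ]
b [ 0.53832105 -0.12283392  0.046     ]
```

View pics/c0.png

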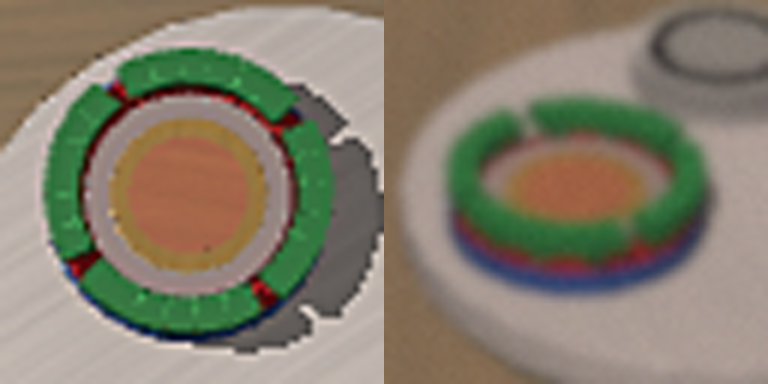

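Run:
```python
from h import *
c=np.array([.5905,-.0118])
for u,v in((117,90),(285,122),(263,290),(83,262)):
    p=ray("top",(u+.5)/6-.5+294,(v+.5)/6-.5+216,.052)[:2]-c;print("gap",np.degrees(np.arctan2(p[1],p[0])),np.hypot(*p))
im=cv2.imread("pics/top0.png");m=green(im);k=np.zeros_like(m);k[216:280,294:358]=m[216:280,294:358]
v,u=np.nonzero(k);w=np.array([ray("top",a,b,.057)[:2] for a,b in zip(u,v)]);
print("circle",cv2.minEnclosingCircle((w*1000).astype(np.float32)),w.mean(0))
# loupe/weight not near; turntable centre from the top view edge
print("tt",ray("top",342.5,275.5,.03))
```

```text
gap 29.4821856901157 0.044402539891426944
gap -57.49226321729174 0.042461073535714655
gap -146.96973120779978 0.04277410017152774
gap 119.36053911691482 0.04363873135309177
circle ((590.8151245117188, -12.367077827453613), 50.214969635009766) [ 0.59072081 -0.01253111]
tt [ 0.53290349 -0.04472606  0.03      ]
```

Call:
carry_out:
  moves: [0, 2.9, 3.3, 0, 0, 0, 2.9, 3.3, 0, 0, 0, 2.9, 3.3, 0, 0, 0, 2.9, 3.3, 0, 0, 0, 2.9, 3.3, 0, 0, 0, 2.9, 3.3, 0, 0, 0, 2.9, 3.3, 0, 0, 0, 2.9, 3.3, 0, 0, 0, 2.9, 3.3, 0, 0, 0, 2.9, 3.3, 0, 0]
  squeeze: 20

```text
clock: 1.1
position: [0.4323, -0.2256, 0.2311]
ee_rot: [-0.0, 0.992, 0.124, -0.0]
contact_force: [0.1, -1.0, -0.5]
width: 0.0002
```

Call:
carry_out:
  moves: [0, 2.4, 2.8, 0, 0, 0, 2.4, 2.8, 0, 0, 0, 2.4, 2.8, 0, 0, 0, 2.4, 2.8, 0, 0, 0, 2.4, 2.8, 0, 0, 0, 2.4, 2.8, 0, 0, 0, 0.5, 0.5, -4, 0, 0, 0, 0, -4, 0, 0, 0, 0, -4, 0, 0, 0, 0, 0, 0]

```text
clock: 2.1
position: [0.5758, -0.0531, 0.1056]
ee_rot: [-0.002, 0.992, 0.124, -0.006]
contact_force: [-0.7, -0.1, 0.6]
width: -0.0002
```

Run:
```python
from h import *
s=manip.get_state();print(s["position"],s["contact_force"])
a=manip.get_image("top")[186:306,254:394,::-1];b=manip.get_image("side")[150:270,260:400,::-1]
cv2.imwrite("pics/c1.png",cv2.resize(np.vstack([a,b]),None,fx=2.4,fy=2.4,interpolation=cv2.INTER_CUBIC))
```

```text
[ 0.57579447 -0.05310862  0.10563846] [-0.69486469 -0.12488719  0.59857139]
```

View pics/c1.png

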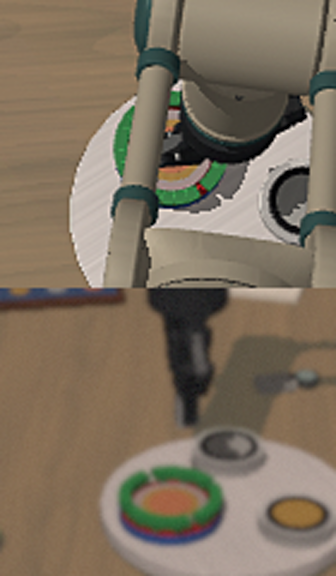

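Call:
carry_out:
  moves: [0, 0, 0, -1, 0, 0, 0, 0, -1, 0, 0, 0, 0, -1, 0, 0, 0, 0, -0.5, 0, 0, 0, 0, -0.3, 0, 0, 0, 0, 0, 0, 0, 0, 0, 0, 0, 0, 0, 0, 0, 0, 0, 0, 0, 0, 0, 0, 0, 0, 0, 0]

```text
clock: 3.2
position: [0.5807, -0.0543, 0.0736]
ee_rot: [0.0, 0.992, 0.124, 0.0]
contact_force: [-1.4, 0.3, -0.2]
width: 0.0001
```

Run:
```python
from h import *
s=manip.get_state();p=s["position"];print(p,s["contact_force"],[proj(n,[p]) for n in("top","side")])
b=manip.get_image("side")[160:280,270:430,::-1]
cv2.imwrite("pics/c2.png",cv2.resize(b,None,fx=4,fy=4,interpolation=cv2.INTER_CUBIC))
```

```text
[ 0.58073126 -0.05433943  0.07356707] [-1.41466174  0.29850474 -0.16329165] [array([[346.05330261, 248.9172237 ]]), array([[335.96973896, 219.61400235]])]
```

View pics/c2.png

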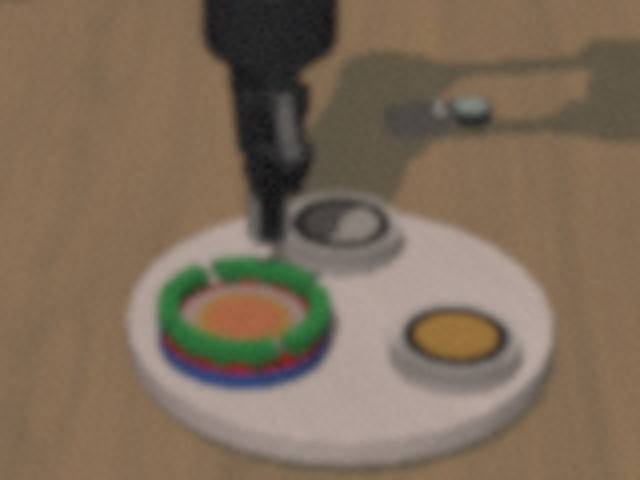

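Call:
carry_out:
  moves: [0, 0, 0, -0.5, 0, 0, 0, 0, -0.5, 0, 0, 0, 0, -0.2, 0, 0, 0, 0, -0.2, 0, 0, 0, 0, -0.2, 0, 0, 0, 0, -0.2, 0, 0, 0, 0, -0.2, 0, 0, 0, 0, -0.1, 0, 0, 0, 0, 0, 0, 0, 0, 0, 0, 0]

```text
clock: 4.25
position: [0.5806, -0.0543, 0.0521]
ee_rot: [0.0, 0.992, 0.124, -0.0]
contact_force: [-0.4, 0.7, 0.2]
width: -0.0001
```

Call:
carry_out:
  moves: [0, 0, 0, 1, 0, 0, 0, 0, 1.2, 0, 0, -1, 1.7, 0, 0, 0, -1, 1.7, 0, 0, 0, -1.1, 1.8, 0, 0, 0, 0, 0, -0.5, 0, 0, 0, 0, 0, 0, 0, 0, 0, 0, 0, 0, 0, 0, 0, 0, 0, 0, 0, 0, 0]

```text
clock: 5.25
position: [0.55, -0.0027, 0.0693]
ee_rot: [0.0, 0.992, 0.124, 0.0]
contact_force: [-0.8, -0.6, 0.3]
width: 0.0
```

Run:
```python
from h import *
s=manip.get_state();p=s["position"];print(p,s["contact_force"])
b=manip.get_image("side")[160:280,270:430,::-1]
cv2.imwrite("pics/c3.png",cv2.resize(b,None,fx=4,fy=4,interpolation=cv2.INTER_CUBIC))
```

```text
[ 0.54996384 -0.002708    0.06927947] [-0.7576746  -0.55700885  0.27244024]
```

View pics/c3.png

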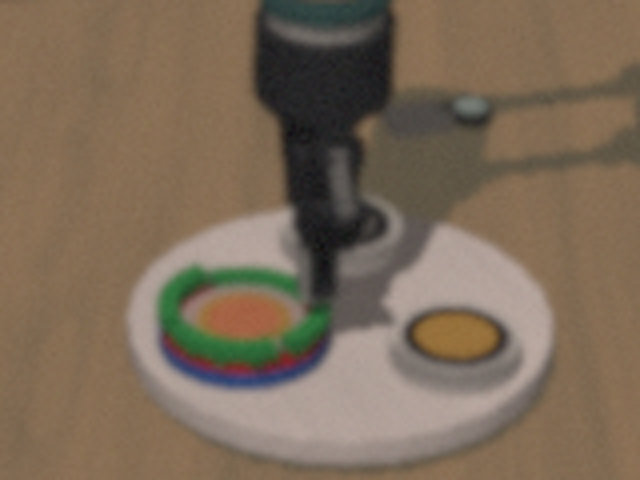

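The first section is visibly down, with its top edge now about 13 crop pixels lower. The case and slabs are in place and the tip is over the second section, so I'll press it.

Call:
carry_out:
  moves: [0, 0, 0, -0.6, 0, 0, 0, 0, -0.2, 0, 0, 0, 0, -0.2, 0, 0, 0, 0, -0.2, 0, 0, 0, 0, -0.2, 0, 0, 0, 0, -0.2, 0, 0, 0, 0, -0.15, 0, 0, 0, 0, 0, 0, 0, 0, 0, 0, 0, 0, 0, 0, 0, 0]

```text
clock: 6.3
position: [0.5497, -0.0023, 0.0518]
ee_rot: [0.0, 0.992, 0.124, 0.0]
contact_force: [1.1, -0.2, -0.3]
width: 0.0
```

Call:
carry_out:
  moves: [0, 0, 0, 1, 0, 0, 0, 0, 1.2, 0, 0, 1.7, 1.1, 0, 0, 0, 1.7, 1, 0, 0, 0, 1.7, 1.1, 0, 0, 0, 0, 0, -0.5, 0, 0, 0, 0, 0, 0, 0, 0, 0, 0, 0, 0, 0, 0, 0, 0, 0, 0, 0, 0, 0]

```text
clock: 7.3
position: [0.6001, 0.0293, 0.069]
ee_rot: [0.0, 0.992, 0.124, -0.0]
contact_force: [-0.4, -0.9, -0.0]
width: -0.0001
```

Call:
carry_out:
  moves: [0, 0, 0, -0.6, 0, 0, 0, 0, -0.2, 0, 0, 0, 0, -0.2, 0, 0, 0, 0, -0.2, 0, 0, 0, 0, -0.2, 0, 0, 0, 0, -0.2, 0, 0, 0, 0, -0.15, 0, 0, 0, 0, 0, 0, 0, 0, 0, 0, 0, 0, 0, 0, 0, 0]

```text
clock: 8.3
position: [0.6007, 0.0297, 0.0512]
ee_rot: [0.0, 0.992, 0.124, 0.0]
contact_force: [-0.3, -1.2, -0.1]
width: -0.0002
```

Call:
carry_out:
  moves: [0, 0, 0, 1, 0, 0, 0, 0, 1.3, 0, 0, 1, -1.7, 0, 0, 0, 1.1, -1.8, 0, 0, 0, 1.1, -1.7, 0, 0, 0, 0, 0, -0.5, 0, 0, 0, 0, 0, 0, 0, 0, 0, 0, 0, 0, 0, 0, 0, 0, 0, 0, 0, 0, 0]

```text
clock: 9.3
position: [0.6323, -0.0218, 0.0693]
ee_rot: [-0.0, 0.992, 0.124, -0.0]
contact_force: [0.1, -0.3, -0.4]
width: -0.0001
```

Call:
carry_out:
  moves: [0, 0, 0, -0.6, 0, 0, 0, 0, -0.2, 0, 0, 0, 0, -0.2, 0, 0, 0, 0, -0.2, 0, 0, 0, 0, -0.2, 0, 0, 0, 0, -0.2, 0, 0, 0, 0, -0.15, 0, 0, 0, 0, 0, 0, 0, 0, 0, 0, 0, 0, 0, 0, 0, 0]

```text
clock: 10.3
position: [0.6326, -0.0224, 0.0517]
ee_rot: [0.0, 0.992, 0.124, 0.0]
contact_force: [-0.2, 0.3, -0.5]
width: 0.0002
```

Now I'll lift and retreat toward the start side, clear of both views.

Call:
carry_out:
  moves: [0, 0, 0, 2, 0, 0, 0, 0, 4, 0, 0, 0, 0, 4, 0, 0, 0, 0, 4, 0, 0, 0, 0, 3, 0, 0, -2.9, -3.3, 0, 0, 0, -2.9, -3.3, 0, 0, 0, -2.9, -3.3, 0, 0, 0, -2.9, -3.3, 0, 0, 0, -2.9, -3.3, 0, 0]

```text
clock: 11.3
position: [0.4863, -0.1884, 0.222]
ee_rot: [0.0, 0.992, 0.124, 0.0]
contact_force: [0.6, -0.4, -0.1]
width: -0.0
```

Call:
carry_out:
  moves: [0, -2.9, -3.3, 0, 0, 0, -2.9, -3.3, 0, 0, 0, -2.9, -3.3, 0, 0, 0, -2.9, -3.3, 0, 0, 0, -2.9, -3.3, 0, 0, 0, -2.9, -3.3, 0, 0, 0, -2.9, -3.3, 0, 0, 0, -2.9, -3.3, 0, 0, 0, -2.9, -3.3, 0, 0, 0, 0, 0, 0, 0]

```text
clock: 12.3
position: [0.2231, -0.4887, 0.2217]
ee_rot: [0.002, 0.993, 0.121, -0.001]
contact_force: [-0.1, 0.2, 0.8]
width: 0.0
```

Run:
```python
from h import *
s=manip.get_state();print(s["position"],s["contact_force"])
o=[]
for n,(x,y,w) in {"top":(326,248,32),"side":(331,240,32)}.items():
    im=manip.get_image(n)[:,:,::-1].copy();cv2.imwrite(f"pics/{n}9.png",im);m=green(im);k=np.zeros_like(m);k[y-w:y+w,x-w:x+w]=m[y-w:y+w,x-w:x+w]
    e=cv2.fitEllipse(cv2.convexHull(np.argwhere(k)[:,::-1].astype(np.float32)));print(n,e)
    o.append(cv2.resize(im[y-w:y+w,x-w:x+w],None,fx=6,fy=6,interpolation=cv2.INTER_CUBIC))
    d=cv2.absdiff(im,cv2.imread(f"pics/{n}0.png")).max(2)
    for q,(a,b) in {"top":{"sa":(325,306),"sb":(380,269),"w":(145,269),"l":(481,295)},"side":{"sa":(384,245),"sb":(355,217),"w":(325,372),"l":(380,188)}}[n].items(): print(n,q,d[b-15:b+15,a-18:a+18].mean())
    if n=="top":
        v,u=np.nonzero(k);w_=np.array([ray("top",a,b,.05)[:2] for a,b in zip(u,v)]);print(cv2.minEnclosingCircle((w_*1000).astype(np.float32)))
cv2.imwrite("pics/c9.png",np.hstack(o))
```

```text
[ 0.22306884 -0.4887248   0.22169715] [-0.14534241  0.21038522  0.81697995]
top ((325.0286865234375, 248.07630920410156), (46.93000411987305, 46.98295211791992), 28.105602264404297)
top sa 0.975925925925926
top sb 0.9657407407407408
top w 0.9
top l 0.8722222222222222
((590.8739624023438, -11.702699661254883), 50.287174224853516)
side ((330.6336364746094, 240.13043212890625), (25.29783058166504, 41.6014289855957), 91.34869384765625)
side sa 2.362037037037037
side sb 6.622222222222222
side w 2.5805555555555557
side l 2.387037037037037
```

View pics/c9.png

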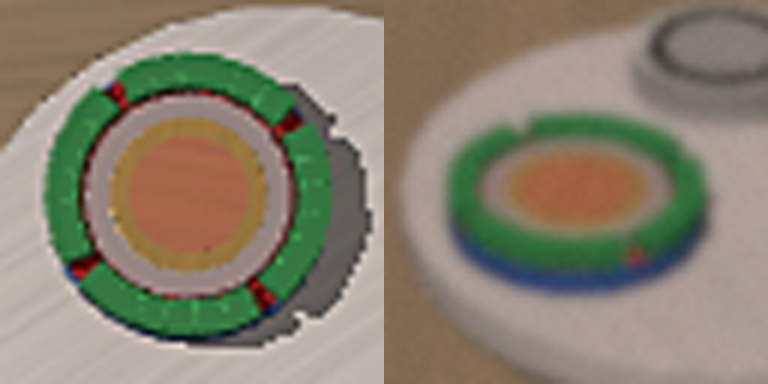

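All four sections sit level and low, and the red gap under the rim is gone on every visible side. The case hasn't moved, and the top view shows no change at the slabs, weight or loupe.

```bash
python3 -c "
from rig import manip
print(manip.sign_off())"
```

```text
the job is handed in; nothing more can be done
None
```

All four rim sections look fully shut. I pressed each one once with the closed fingertips at about 43 mm from the case's centre, then lifted and moved well clear. I handed the job in at about 12.4 s on the robot's clock; no verdict was reported.

- **Rim sections:** the last pictures from both cameras show the rim level and lowered all round. Each press ended at a tip height of 51–52 mm (open rim top 57 mm, shut 50 mm) with only about 1 N on the tool, as expected once a section has snapped away from the tip.
- **Case:** its centre moved less than 1 mm by measurement, and it kept its orientation.
- **Bystanders:** the top view shows no change at the slabs, weight or loupe. The side view differed a little around slab_b (mean difference 6.6, against about 2.4 for the others). I took that to be the lowered rim inside that picture window, and did not check it further.
- **Height measurement:** my first two-view measurement of the case's rim gave 51 mm rather than the expected 57 mm. I think the rim's side faces biased the fit in the blurred side view. The rim's diameter in the top view and the tip's position in the side view both agreed with the given heights, so I went by those.

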